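Load and lock a board carrier in a test fixture

ROBOT

A 6-joint arm with a two-finger parallel gripper is mounted at the origin on a cart in front of the work surface, level with it; the furniture and walls round the work are solid. World frame = base frame: x ahead of the robot, y to its left, z up, the work surface at z = 0. Lengths are in m, angles in rad, forces in N, time in s.
With the tool pointing down it reaches from about 0.425 to 0.925 m from the base axis. Payload 12.5 kg.
Tool frame: the origin (TCP) lies midway between the tips of the shut fingers; the grasp point (between the pads) lies 19 mm behind it; z points along the fingers, y is the line along which they close (so a half turn about z gives the same grasp; the last joint's range is limited). The gripper opens to 85 mm and grips with 20 to 120 N. Pads are 22 mm wide; open, the fingers measure 114 mm over their backs; the gripper's body (76 mm by 85 mm) begins 54 mm behind the grasp point. The pads swing forward as they close: fully open they stand 13 mm farther back than shut.
Start: joints at [-1.349, 0.491, 1.559, -0, 1.092, -0.106], TCP at [0.201, -0.592, 0.231] pointing down, gripper open.
Joint ranges: [-3.1, 3.1], [-0.84, 2.19], [0.05, 2.79], [-1.13, 4.28], [0.06, 2.93], [-2.69, 2.69]. Speed limits (rad/s): [2.22, 2.22, 2.79, 3.14, 3.14, 3.14].

INTERFACE

Orientations are given as [roll, pitch, yaw] about the fixed x, y, z axes, in that order (R = Rz(yaw) Ry(pitch) Rx(roll)).
In Python, from station import arm gives the robot as it stands.
- The arm moves only by the tool play_rows, never from a script. Its argument "commands" is a list of rows, each a list of 5 numbers: the opening, from 0 (shut) to 1 (fully open), then the shift along the world's x, y, z in units of 0.08 m (1.0 is 0.08 m), then the turn about the world's z in units of 360 degrees (1.0 is 360 degrees). A call has 1 to 10 rows; each row shifts and turns the commanded pose from where the row before left it; what a row does not reach is not made up. A row lasts 1/8 s, in which the tool goes at most 62.5 mm and 10.7 degrees, less where a joint would pass 70% of its speed; a pose out of reach is approached as far as the arm can. A call with a number of a shift or a turn outside -1 to 1 is refused whole. A call with a gripper value outside its range is refused whole. The fingers move at their own pace and stop on an object; the grip force is fixed at half the most. Time passes only in rows, so rows that do not move let the fingers close. It gives the time, the measured TCP pose, the force, the opening and the grip force at its end, in the units of the state.
- arm.read_state(): the state, without advancing time (a new reading comes with each control period).
- arm.capture(name): name is "side" or "top" or "wrist"; returns (picture, depth): 384x512x3 uint8, red, green, blue; 384x512 float32, m along the optical axis (not along the pixel's ray), 0 where there is no reading.
- arm.camera_model(name): a dict with "intrinsics" (3x3 intrinsics, pixels), "origin" and "rotation" of the camera in the world. Camera axes: x right, y up, looking along -z (the intrinsics and any distortion apply to the point x, -y, -z); pixel columns grow to the right and rows downward; lengths in m; the calibration is good to about 2 mm. The wrist camera is an equidistant fisheye: a pixel r from the principal point sees the ray r / f radians off the axis. A picture is of the moment at which its call begins: read the wrist's pose just before it. camera_model takes no time and is no camera call; for the wrist camera it gives the pose at the moment of the call.
- arm.hand_in(): hands the job in; it is judged then, once.
The state is a dict: "t": time; "qpos": joint angles; "qd": joint speeds; "tau": joint torques, N m; "tool_pos": TCP position; "tcp_rot": TCP orientation; "force": force on the tool from outside, world axes, zero at the start; "torque": the same for the moment, N m; "width": finger opening in m; "grip_force": force on a finger pad.
Only numpy, scipy, OpenCV 4.12 (cv2) and the standard library are available. Lean on these libraries where they do the work, as an engineer would, in place of code of your own. Each camera call takes 0.05 s, during which the arm holds its last target. There are 200 camera calls.

TASK

Push the board carrier fully home into the test fixture by its upright tab, then slide the fixture's lever past its first detent all the way to the second stop so that its bolt crosses in front of the carrier, and only then press the fixture's round start button right down and let go. Just push with the fingertips: do not lift the carrier, and leave the tools and other things around the fixture where they are.

Things in the scene. Friction and masses are not known exactly. Their poses are not given: they have to be found in the camera images.
- fixture: Grey base plate of the board test fixture, screwed to the bench, 120 (x) x 220 (y) x 12 mm: it spans x -60..60, y -125..95 mm about its origin, which lies on the bench. Its x axis points from its front (robot side) to its back, y to its left, z up. Carrier at its left, lever at its front right, start button behind the lever. Nothing on it is higher than 62 mm.
- tab_face (a point): Centre of the front face of the loose carrier's upright black tab (44 mm wide, 28 high, 6 thick; 20 to 48 mm above the bench, this point at 36). The carrier is a black sled, 70 (x) x 60 (y) x 8 mm, about 0.15 kg, with a small circuit board on top and the tab along its front edge. It starts 20 to 35 mm short of home and is pushed in the fixture's +x.
- tab_home (a point): Where tab_face is when the carrier is fully home (fixture x -30, y +45, z 36 mm); fixed to the fixture, axes as the fixture's. Two steel rails (tops at z 24 mm) guide the carrier to a black connector block 45 mm high, its hard end stop. If the carrier is over about 2 mm short of home, the lever's bolt strikes its side and cannot pass.
- bolt_housing (a point): Middle of the dark steel bolt housing, at its top, 30 mm above the bench (fixture x -37, y -61 mm); it is 28 mm wide in x and spans fixture y -121 to -3 mm. The lever's paddle stands up out of its slot; index lines on it show the three lever positions, one dot at the first detent, two at the second stop.
- lever_paddle (a point): Centre of the lever's black paddle, 28 (x) x 12 (y) x 32 mm high, which spans 30 to 62 mm above the bench (this point at 46 mm); it slides straight along the fixture's +y, from fixture y about -90 mm to -34 mm, at x -37 mm. The bolt under it (z 13..22 mm) reaches out 94 mm ahead of it.
- lever (a joint): Travel of the lever in m along the fixture's +y: 0 at rest (bolt back), first detent 0.022 to 0.032 (a little play), second stop (bolt fully across, hard end of travel) at 0.056. A sprung ball snaps it into each of these; about 4 N push it out of rest and about 7 N past the first detent. It starts close to rest.
- start_button_top (a point): Centre of the top of the round grey start button, 24 mm across in a black housing, at fixture x +30, y -65 mm; pressed straight down. It moves with the button.
- start_button (a joint): Travel of the start button in m, 0 released, 0.006 fully down (5 N, springs back by itself).
- tweezers: Bystander: steel tweezers, 129x12x9 mm, lying in front of the fixture; to be left alone. Origin on the bench under its centre.
- tape_roll: Bystander: roll of amber tape, 66 mm across, 19 mm high, left of the fixture; to be left alone. Origin on the bench under its centre.
- tip_cleaner: Bystander: dark round cup of brass wool, 68 mm across, 40 mm high, behind the fixture; to be left alone. Origin on the bench under its centre.
- spare_board: Bystander: loose green circuit board, 42x62x12 mm, behind the fixture; to be left alone. Origin on the bench under its centre.
- pliers: Bystander: blue-handled pliers, 144x41x13 mm, right of and nearer than the fixture; beyond it, at the right and back right, stands a rack of wire spools 200 mm high, and right of it a box 80 mm high: pass above them; to be left alone. Origin on the bench under its centre.

How it is judged:
By the outcome, as a careful person would: the job done as asked, in the order asked, and still so for the second after the job is handed in, with the robot touching nothing.
It also fails if it takes over 56 s, if anything falls off the work surface, if the arm or the gripper's body presses on something with over 40 N, if the wrist force passes 120 N, or if a joint passes its speed limit or range.

## Working session

There is one attempt and no reset: what is moved stays moved. The work goes in short steps, Python scripts to look and compute and a tool call to move; the robot and the scene stay as the last step left them, time stands still between calls to the robot, and variables do not carry over. Pictures are saved under pics/ and viewed, at most 10 in all, crops included, and the job is handed in when it is done.

Besides the shell and the picture viewer there is one more tool, called after "Call:" as name([rows], argument=value, ...), one row to a line, values as JSON. play_rows: Moves the arm, as the interface text tells. Its arguments: {"type":"object","properties":{"commands":{"type":"array","items":{"type":"array","items":{"type":"number","minimum":-1,"maximum":1}}}},"required":["commands"]}

```bash
mkdir -p pics; ls
cat > h.py <<'E'
import numpy as np, cv2
from station import arm
def cap(n,f):
    p,d=arm.capture(n); cv2.imwrite('pics/'+f+'.png',p[:,:,::-1]); np.savez('pics/'+f+'.npz',p=p,d=d); return p,d
def pt(n,u,v,d):
    m=arm.camera_model(n);K=np.array(m['intrinsics']);R=np.array(m['rotation']);o=np.array(m['origin'])
    return o+R@(np.array([(u-K[0,2])/K[0,0],-(v-K[1,2])/K[1,1],-1])*d)
def plane(n,u,v,z):
    a=pt(n,u,v,0);b=pt(n,u,v,1);return a+(b-a)*(z-a[2])/(b[2]-a[2])
E
python3 - <<'E'
from h import *
cap('top','top1');cap('side','side1')
for n in('top','side'):print(arm.camera_model(n))
E
```

```text
pics
{'intrinsics': array([[436.68324514,   0.        , 249.13441715],
       [  0.        , 436.68324514, 196.54841378],
       [  0.        ,   0.        ,   1.        ]]), 'origin': array([0.49785211, 0.10705185, 1.29036206]), 'rotation': array([ 0.0726031 ,  0.01411446, -1.59381775])}
{'intrinsics': array([[360.0133624 ,   0.        , 261.56162385],
       [  0.        , 360.0133624 , 194.03562463],
       [  0.        ,   0.        ,   1.        ]]), 'origin': array([ 0.46922866, -0.52502106,  0.59791043]), 'rotation': array([ 0.86786108,  0.00251575, -0.20808663])}
```

```bash
sed -i "s/R=np.array(m\['rotation'\])/R=Rotation.from_euler('xyz',m['rotation']).as_matrix()/; 1i from scipy.spatial.transform import Rotation" h.py; python3 -c "
import cv2
cv2.imwrite('pics/top1b.png',cv2.resize(cv2.imread('pics/top1.png'),(800,600)))"
```

```text
(no output)
```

View pics/top1.png

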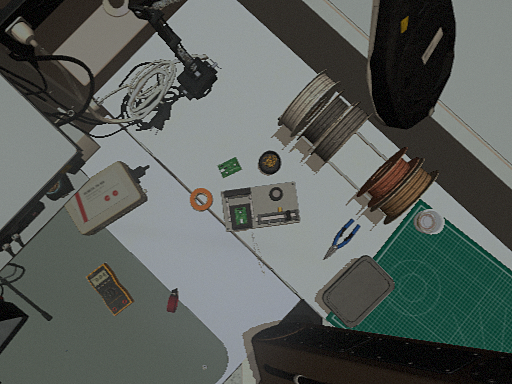

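View pics/side1.png

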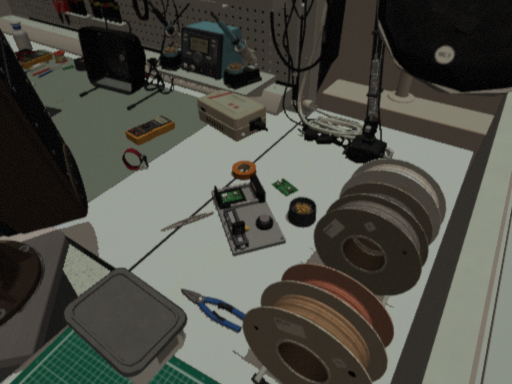

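The top view shows the fixture at about (222–300, 182–232) with the carrier at left, the button at (276,193) and the lever at (280,217). The side view shows it at about (215–283, 180–250).

Run:
```python
import cv2,numpy as np
a=cv2.imread('pics/top1.png')[170:245,205:315];b=cv2.imread('pics/side1.png')[165:260,200:300]
a=cv2.resize(a,None,fx=7,fy=7,interpolation=cv2.INTER_CUBIC);b=cv2.resize(b,None,fx=6,fy=6,interpolation=cv2.INTER_CUBIC)
cv2.imwrite('pics/a.png',np.clip(a*1.5,0,255));cv2.imwrite('pics/b.png',np.clip(b*1.5,0,255))
from h import *
for u,v in[(222,190),(297,182),(300,222),(225,232)]:print(plane('top',u,v,.012))
```

```text
[0.61245415 0.20230079 0.012     ]
[ 0.63069181 -0.0186389   0.012     ]
[ 0.51320761 -0.02374645  0.012     ]
[0.48914125 0.19581207 0.012     ][ WARN:0@0.025] global loadsave.cpp:1063 imwrite_ Unsupported depth image for selected encoder is fallbacked to CV_8U.
```

View pics/a.png

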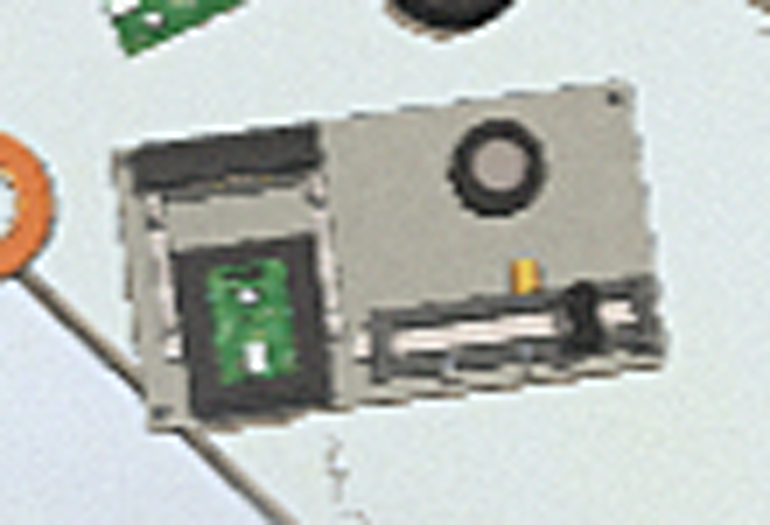

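View pics/b.png

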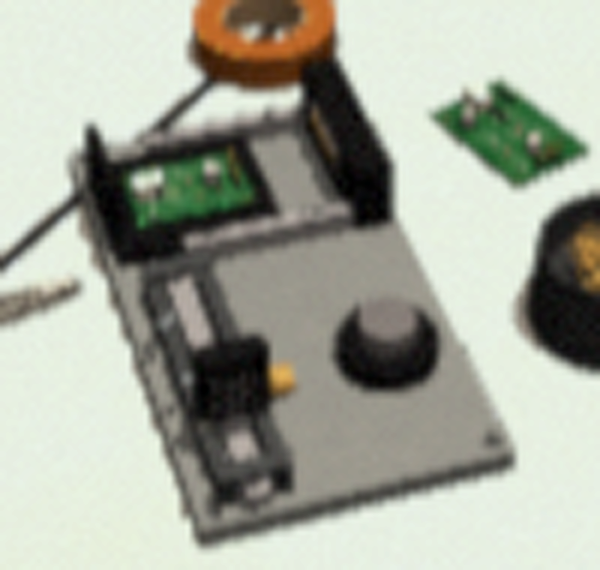

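Crop A (7x, offset 205,170) shows the plate corners at (118,150), (632,85), (660,365) and (150,430). The button is at (498,162), the paddle top at about (583,318), and the carrier front edge at about (195..330, 415..405).

Run:
```python
from h import *
C=[(118,150),(632,85),(662,365),(152,428)]
W=np.array([plane('top',205+u/7,170+v/7,.012) for u,v in C])[:,:2]
F=np.array([(60,95),(60,-125),(-60,-125),(-60,95)])/1000
M,_=cv2.estimateAffinePartial2D(F.astype(np.float32),W.astype(np.float32));
s=np.hypot(M[0,0],M[1,0]);th=np.arctan2(M[1,0],M[0,0]);print(s,np.degrees(th))
R=np.array([[np.cos(th),-np.sin(th)],[np.sin(th),np.cos(th)]]);o=(W-F@R.T).mean(0);print(o,W-F@R.T-o)
# other refs
f=lambda p:R.T@(p[:2]-o)*1000
for n,u,v,z in[('button',498,162,.034),('paddle',583,318,.062),('tabL',190,418,.048),('tabR',330,405,.048)]:
  print(n,f(plane('top',205+u/7,170+v/7,z)))
for n,u,v,z in[('sR',512,460,.012),('sF',203,540,.012),('sbutton',390,320,.034),('spaddle',230,350,.062),('tabtopL',92,132,.048),('tabtopR',108,240,.02)]:
  print(n,f(plane('side',200+u/6,165+v/6,z)))
W3=lambda x,y:o+R@np.array([x,y])/1000
for n,x,y in[('home',-30,45),('tabstart',-58,45),('pad0',-37,-90),('pad2',-37,-34),('but',30,-65)]:print(n,W3(x,y))
d=np.load('pics/top1.npz')['d'];print([ (d[int(170+v/7),int(205+u/7)]) for u,v in C+[(498,162),(583,318)]])
print(arm.read_state())
```

```text
0.981118927619764 5.620793399931567
[0.55927683 0.10429561] [[-0.00143516 -0.00191628]
 [-0.00083789  0.00062884]
 [ 0.00101225  0.00349509]
 [ 0.0012608  -0.00220765]]
button [ 32.28291499 -63.18955858]
paddle [-36.23893608 -87.54006055]
tabL [-56.86213274  74.53287405]
tabR [-58.50324495  17.53726284]
sR [  56.72352474 -126.38681584]
sF [ -59.31845315 -128.7061022 ]
sbutton [ 29.92680594 -65.24466977]
spaddle [-37.09660711 -89.95596631]
tabtopL [-55.57038108  60.91050535]
tabtopR [-58.82425493  26.29596466]
home [0.52501359 0.14614092]
tabstart [0.49714821 0.14339849]
pad0 [0.53126969 0.01110441]
pad2 [0.52578483 0.06683515]
but [0.59549895 0.04254646]
[np.float32(1.2847781), np.float32(1.2949057), np.float32(1.2838252), np.float32(1.2735), np.float32(1.2628914), np.float32(1.2276334)]
{'t': 0.1, 'qpos': array([-1.34860218e+00,  4.91494400e-01,  1.55933878e+00, -5.30498743e-06,
        1.09170873e+00, -1.05617668e-01]), 'qd': array([ 1.26781771e-03, -2.24990466e-03, -1.69464011e-03,  1.86772966e-04,
       -2.52010432e-04,  2.01062611e-05]), 'tau': array([ 4.79003764e-03, -6.19448590e+01, -2.62026697e+01, -2.49399119e-05,
        2.91003089e-03,  3.42286924e-06]), 'tool_pos': array([ 0.2012033 , -0.59154132,  0.23080634]), 'tcp_rot': array([-3.14064819e+00, -9.53933026e-05,  3.27814215e-01]), 'force': array([ 0.20916687, -0.59130018,  0.16477037]), 'torque': array([ 0.01217205, -0.04097002, -0.00352491]), 'grip_force': 0.0, 'width': 0.08518896210534163}
```

Call:
play_rows([
  [0,0,0,0.5,-0.0183],
  [0,0,0,0.5,-0.0183],
  [0,0.5,0.5,0,0],
  [0,0.5,0.5,0,0],
  [0,0.5,0.5,0,0],
  [0,0.5,0.5,0,0],
  [0,0.1,0.6,0,0],
  [0,0.1,0.6,0,0],
  [0,0.1,0.6,0,0],
  [0,0.1,0.6,0,0],
])

```text
t: 1.35
tool_pos: [0.3932, -0.2381, 0.3112]
tcp_rot: [-3.141, 0.0, 0.098]
force: [0.3, 0.2, 0.1]
width: -0.0001
grip_force: 0.0
```

Call:
play_rows([
  [0,0.12,0.59,0,0],
  [0,0.12,0.59,0,0],
  [0,0.12,0.59,0,0],
  [0,0.12,0.59,0,0],
  [0,0.12,0.59,-0.2,0],
  [0,0.12,0.59,-0.4,0],
  [0,0.12,0.59,-0.5,0],
  [0,0.12,0.59,-0.5,0],
  [0,0,0,-0.3,0],
  [0,0,0,0,0],
])

```text
t: 2.6
tool_pos: [0.4691, 0.138, 0.158]
tcp_rot: [3.141, 0.004, 0.099]
force: [0.3, -1.2, -0.2]
width: -0.0002
grip_force: 0.0
```

Run:
```python
from h import *
s=arm.read_state();print(s['tool_pos'],s['tcp_rot'],arm.camera_model('wrist'))
p,d=cap('wrist','w1');cv2.imwrite('pics/w1b.png',cv2.resize(p[:,:,::-1],(800,600),interpolation=cv2.INTER_CUBIC))
```

```text
[0.46913364 0.13798636 0.15802567] [3.14126392 0.00383333 0.09884193] {'intrinsics': array([[297.31863964,   0.        , 257.34019892],
       [  0.        , 297.31863964, 186.70612221],
       [  0.        ,   0.        ,   1.        ]]), 'origin': array([0.55185369, 0.146507  , 0.30046291]), 'rotation': array([-3.30548051e-01,  1.11213618e-03, -1.47076299e+00])}
```

View pics/w1b.png

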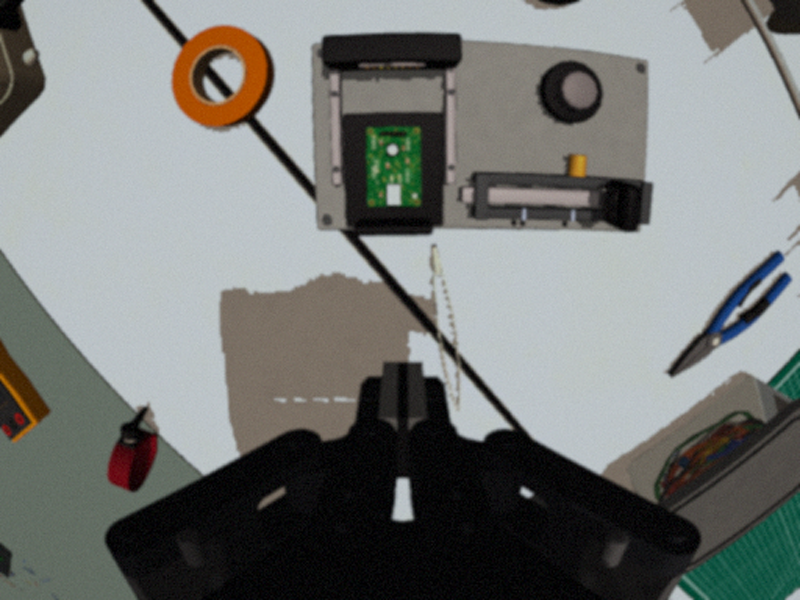

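The wrist view shows plate corners at FL(318,228), FR(640,230) and BR(647,60), the tab top edge at about (352..432, 232), the button at (579,90), and the tweezers clear in front at (445,325).

```bash
cat >> h.py <<'E'
def fish(u,v,z,m):
    K=m['intrinsics'];x=(u-K[0,2])/K[0,0];y=(v-K[1,2])/K[1,1];r=np.hypot(x,y)
    c=np.array([np.sin(r)*x/r,-np.sin(r)*y/r,-np.cos(r)]);w=Rotation.from_euler('xyz',m['rotation']).as_matrix()@c
    o=m['origin'];return (o+w*(z-o[2])/w[2])[:2]
E
python3 - <<'E'
from h import *
m=arm.camera_model('wrist')
g=lambda u,v,z:fish(u*.64,v*.64,z,m)
for n,u,v,z in[('FL',318,228,.012),('FR',640,230,.012),('BR',648,60,.012),('BL',313,46,.012),('but',579,90,.034),('tabL',356,234,.048),('tabR',433,233,.048),('padtopfront L',613,228,.062),('pad R',640,228,.062)]:
  w=g(u,v,z);th=.098;R=np.array([[np.cos(th),-np.sin(th)],[np.sin(th),np.cos(th)]])
  print(n,w,R.T@(w-np.array([.5593,.1043]))*1000)
E
```

```text
FL [0.49148527 0.19451513] [-58.6624103   96.41747821]
FR [ 0.51532816 -0.02302251] [ -56.21849759 -122.40925262]
BR [ 0.6328569 -0.0105074] [  61.97084115 -121.45357917]
BL [0.60733492 0.20697134] [57.85013825 97.47881692]
but [0.59662215 0.04612736] [ 31.45127799 -61.5452414 ]
tabL [0.49746998 0.16680616] [-55.41754713  68.25589144]
tabR [0.50224436 0.12410146] [-54.84443989  25.28896146]
padtopfront L [0.52029704 0.02411795] [-46.66109111 -75.98114568]
pad R [0.5228378  0.00640518] [-45.86559323 -93.85753081]
```

Call:
play_rows([
  [0,0,0.05,-0.52,0],
  [0,0,0,-0.52,0],
  [0,0,0,-0.52,0],
  [0,0,0,0,0],
  [0,0.15,0.015,0,0],
  [0,0.13,0.015,0,0],
  [0,0.12,0.01,0,0],
  [0,0.06,0.005,0,0],
  [0,0,0,0,0],
])

```text
t: 3.78
tool_pos: [0.5072, 0.1454, 0.0348]
tcp_rot: [3.142, -0.001, 0.098]
force: [0.4, 0.1, 1.0]
width: 0.0001
grip_force: 0.0
```

Call:
play_rows([
  [0,0.04,0.004,0,0],
  [0,0.025,0.0025,0,0],
  [0,0,0,0,0],
])

```text
t: 4.15
tool_pos: [0.5122, 0.1459, 0.0346]
tcp_rot: [3.142, -0.0, 0.098]
force: [-0.4, 0.9, -0.9]
width: 0.0002
grip_force: 0.0
```

Call:
play_rows([
  [0,0.025,0.0025,0,0],
  [0,0,0,0,0],
])

```text
t: 4.4
tool_pos: [0.5136, 0.1459, 0.0346]
tcp_rot: [3.141, 0.001, 0.098]
force: [-3.1, -1.1, 0.6]
width: 0.0
grip_force: 1.6
```

Call:
play_rows([
  [0,0.02,0.002,0,0],
  [0,0,0,0,0],
])

```text
t: 4.65
tool_pos: [0.5137, 0.1459, 0.0345]
tcp_rot: [3.141, 0.004, 0.098]
force: [-10.0, -1.6, 6.3]
width: 0.0003
grip_force: 5.1
```

Call:
play_rows([
  [0,0.025,0.0025,0,0],
  [0,0,0,0,0],
])

```text
t: 4.9
tool_pos: [0.5138, 0.1458, 0.0344]
tcp_rot: [3.141, 0.009, 0.098]
force: [-18.2, -3.6, 11.7]
width: 0.0005
grip_force: 9.2
```

Call:
play_rows([
  [0,-0.4,-0.04,0,0],
  [0,0,0,0.5,0],
  [0,0,0,0.6,0],
  [0,0.16,-0.5,0,0],
  [0,0.16,-0.5,0,0],
  [0,0.16,-0.5,0,0],
  [0,0.12,-0.5,0,0],
  [0,0,0,0,0],
])

```text
t: 5.9
tool_pos: [0.5346, -0.0191, 0.1227]
tcp_rot: [3.141, -0.001, 0.095]
force: [0.3, 1.2, 0.0]
width: -0.0
grip_force: 0.0
```

Run:
```python
from h import *
s=arm.read_state();print(s['tool_pos'],s['tcp_rot'],s['force'])
m=arm.camera_model('wrist');print(m)
p,d=cap('wrist','w2');cv2.imwrite('pics/w2b.png',cv2.resize(p[:,:,::-1],(800,600),interpolation=cv2.INTER_CUBIC))
```

```text
[ 0.53456685 -0.01911893  0.12270856] [ 3.14103113e+00 -1.48075993e-03  9.46768653e-02] [0.33362673 1.15704555 0.03865377]
{'intrinsics': array([[297.31863964,   0.        , 257.34019892],
       [  0.        , 297.31863964, 186.70612221],
       [  0.        ,   0.        ,   1.        ]]), 'origin': array([ 0.61656876, -0.01096024,  0.26557844]), 'rotation': array([-3.25230201e-01,  8.80435871e-04, -1.47489630e+00])}
```

View pics/w2b.png

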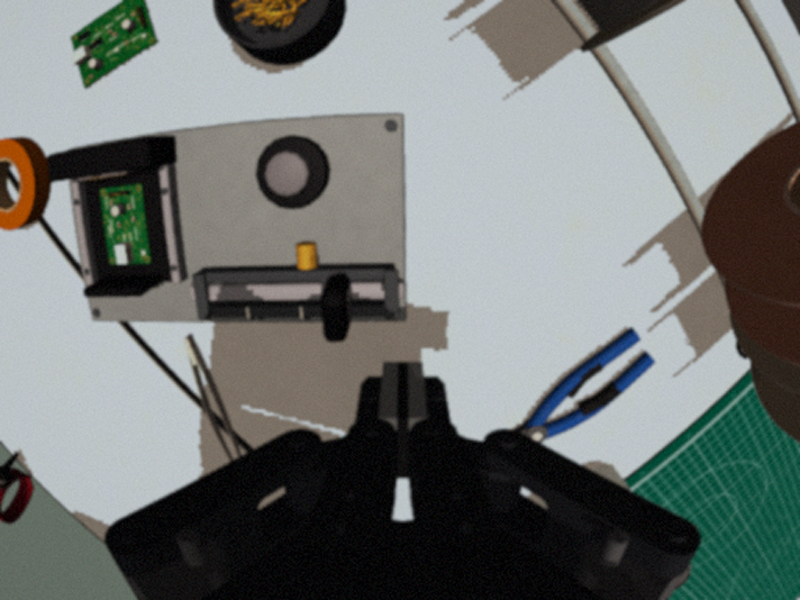

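The carrier is now against its connector block. The paddle top is at x 325–350, y 275–340, and the button top is at (288,173).

Run:
```python
from h import *
m=arm.camera_model('wrist')
g=lambda u,v,z:fish(u*.64,v*.64,z,m)
for n,u,v,z in[('FR',404,320,.012),('BR',403,113,.012),('FL',92,320,.012),('but',289,173,.034),('padtop R front',345,340,.062),('padtop R back',350,280,.062)]:
  w=g(u,v,z);th=.1;R=np.array([[np.cos(th),-np.sin(th)],[np.sin(th),np.cos(th)]])
  print(n,w,R.T@(w-np.array([.560,.1055]))*1000)
d=np.load('pics/w2.npz')['d'];print(d[int(173*.64),int(289*.64)])
```

```text
FR [ 0.51340436 -0.02041584] [ -58.93346648 -120.63498349]
BR [ 0.63094142 -0.00835881] [  59.22009881 -120.37231828]
FL [0.48898809 0.19605832] [-61.61640099  97.1952636 ]
but [0.59548421 0.04588323] [ 29.3551912  -62.86143975]
padtop R front [0.52040887 0.00906581] [-49.02069348 -91.99989864]
padtop R back [0.55095726 0.00839576] [-18.69181514 -95.71635921]
0.22373727
```

Call:
play_rows([
  [0,0,0,-0.5,0],
  [0,0,0,-0.5,0],
  [0,0,0,0,0],
  [0,-0.01,0.12,0,0],
  [0,-0.01,0.12,0,0],
  [0,-0.01,0.1,0,0],
  [0,-0.01,0.1,0,0],
  [0,-0.01,0.1,0,0],
  [0,-0.01,0.1,0,0],
])

```text
t: 7.08
tool_pos: [0.5288, 0.0347, 0.0429]
tcp_rot: [3.141, -0.0, 0.098]
force: [-0.0, -3.6, 2.5]
width: -0.0003
grip_force: 1.6
```

Call:
play_rows([
  [0,-0.007,0.07,0,0],
  [0,-0.005,0.05,0,0],
  [0,0,0,0,0],
])

```text
t: 7.45
tool_pos: [0.5278, 0.0443, 0.0426]
tcp_rot: [-3.142, 0.0, 0.098]
force: [-0.3, -0.6, 0.1]
width: -0.0002
grip_force: 0.0
```

Call:
play_rows([
  [0,-0.003,0.03,0,0],
  [0,-0.003,0.03,0,0],
  [0,0,0,0,0],
])

```text
t: 7.82
tool_pos: [0.5274, 0.0489, 0.0426]
tcp_rot: [3.142, 0.0, 0.098]
force: [0.4, 0.1, 0.1]
width: -0.0003
grip_force: 0.0
```

Call:
play_rows([
  [0,-0.004,0.04,0,0],
  [0,-0.003,0.03,0,0],
  [0,0,0,0,0],
])

```text
t: 8.2
tool_pos: [0.5273, 0.0515, 0.0428]
tcp_rot: [3.138, -0.0, 0.098]
force: [0.0, -31.8, 0.2]
width: -0.0
grip_force: 16.1
```

Call:
play_rows([
  [0,-0.003,0.03,0,0],
  [0,-0.003,0.03,0,0],
  [0,0,0,0,0],
])

```text
t: 8.57
tool_pos: [0.5273, 0.053, 0.0429]
tcp_rot: [3.135, -0.0, 0.099]
force: [0.4, -66.3, 0.9]
width: 0.0001
grip_force: 33.0
```

Call:
play_rows([
  [0,0,-0.3,0,0],
  [0,0,0,0.5,0],
  [0,0,0,0.5,0],
  [0,0.4,0.1,0,0],
  [0,0.45,0,0,0],
  [0,0,0,0,0],
])

```text
t: 9.32
tool_pos: [0.5959, 0.0432, 0.1225]
tcp_rot: [3.141, -0.001, 0.098]
force: [-0.6, 0.1, 0.2]
width: 0.0001
grip_force: 0.0
```

Run:
```python
from h import *
s=arm.read_state();print(s['tool_pos'],s['force'])
m=arm.camera_model('wrist');print(m['origin'])
p,d=cap('wrist','w3');cv2.imwrite('pics/w3b.png',cv2.resize(p[:,:,::-1],(800,600),interpolation=cv2.INTER_CUBIC))
```

```text
[0.59591448 0.04322457 0.12250632] [-0.63275187  0.1343917   0.18788703]
[0.67791664 0.0515844  0.2653877 ]
```

View pics/w3b.png

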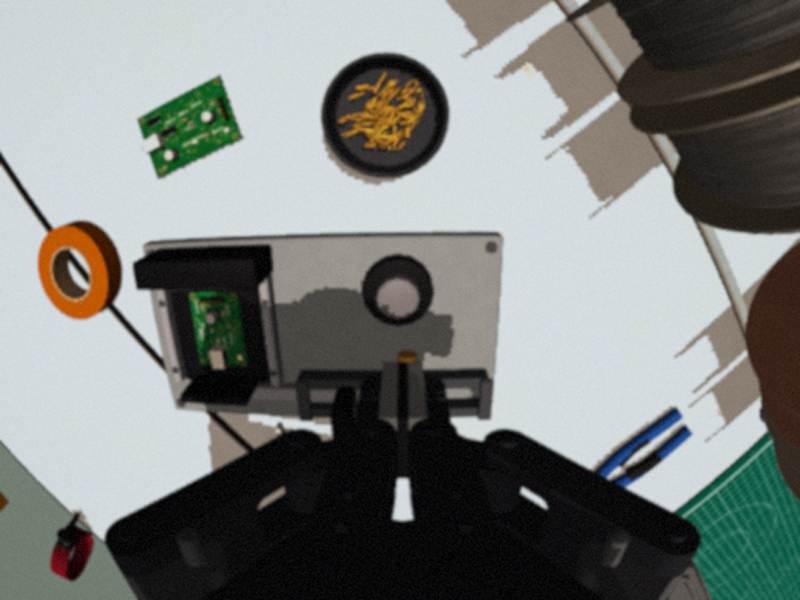

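The wrist view puts the button at (397,297), nearly straight ahead of the tip. The lever is half hidden, so I'll check it with the side camera.

Run:
```python
from h import *
m=arm.camera_model('wrist')
for z in(.03,.034,.04):print(fish(397*.64,297*.64,z,m))
p,d=cap('side','s3');b=p[165:260,200:300,::-1]
cv2.imwrite('pics/s3b.png',np.clip(cv2.resize(b,None,fx=6,fy=6,interpolation=cv2.INTER_CUBIC)*1.5,0,255).astype(np.uint8))
d=np.load('pics/side1.npz')['d'];print(pt('side',265,218,d[218,265]),pt('side',265,217,d[217,265]))
```

```text
[0.59400598 0.0464807 ]
[0.59541278 0.04656799]
[0.597523   0.04669893]
[0.59602043 0.0448769  0.032479  ] [0.59682838 0.04856136 0.031967  ]
```

View pics/s3b.png

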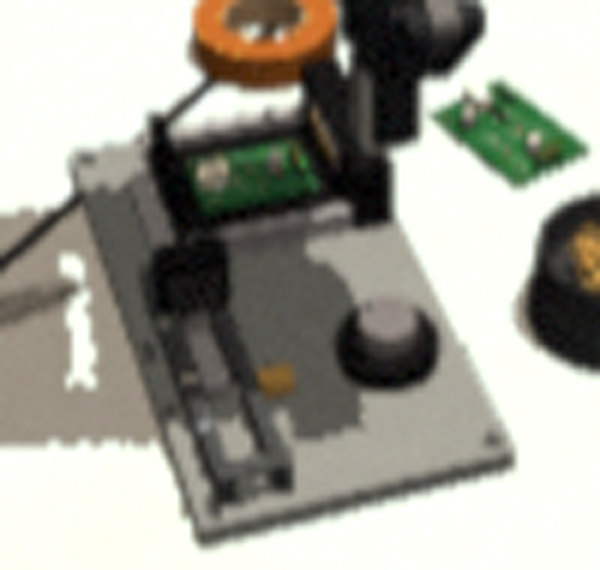

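The side view shows the paddle moved well forward, near the left end of the housing, and the bolt is across. Next is the button, with its top at z≈0.033.

Call:
play_rows([
  [0,0,0.03,-0.4,0],
  [0,0,0,-0.4,0],
  [0,0,0,-0.2,0],
  [0,0,0,-0.04,0],
  [0,0,0,-0.04,0],
  [0,0,0,0,0],
])

```text
t: 10.18
tool_pos: [0.5946, 0.0456, 0.0369]
tcp_rot: [3.141, -0.001, 0.098]
force: [0.0, 0.1, 0.1]
width: -0.0001
grip_force: 0.0
```

Run:
```python
from h import *
th=.1;R=np.array([[np.cos(th),-np.sin(th)],[np.sin(th),np.cos(th)]])
for u,v in[(195,248),(158,245),(228,245)]:print(R.T@(plane('side',200+u/6,165+v/6,.062)[:2]-np.array([.56,.1055]))*1000)
```

```text
[-36.78942348 -35.64229418]
[-49.41083027 -29.8555354 ]
[-24.77100157 -37.77187812]
```

Paddle at y≈-35, so it is at the second stop.

Call:
play_rows([
  [0,0,0,-0.04,0],
  [0,0,0,-0.04,0],
  [0,0,0,-0.03,0],
  [0,0,0,0,0],
])

```text
t: 10.68
tool_pos: [0.5947, 0.0456, 0.0281]
tcp_rot: [3.141, -0.001, 0.098]
force: [-0.8, 0.7, 8.1]
width: 0.0
grip_force: 4.0
```

Call:
play_rows([
  [0,0,0,-0.02,0],
  [0,0,0,-0.01,0],
  [0,0,0,0,0],
])

```text
t: 11.05
tool_pos: [0.5949, 0.0456, 0.0276]
tcp_rot: [3.141, -0.002, 0.098]
force: [-6.2, 0.4, 30.7]
width: 0.0001
grip_force: 15.6
```

Call:
play_rows([
  [0,0,0,0.2,0],
  [0,0,0,0.5,0],
  [0,0,0,0.5,0],
  [0,0,0,0.5,0],
  [0,-0.3,0,0.5,0],
  [0,0,0,0,0],
  [0,0,0,0,0],
])

```text
t: 11.92
tool_pos: [0.5702, 0.0456, 0.2005]
tcp_rot: [3.142, 0.001, 0.098]
force: [0.3, -0.9, -0.3]
width: 0.0
grip_force: 0.0
```

Run:
```python
from h import *
p,d=cap('wrist','w4');cv2.imwrite('pics/w4b.png',cv2.resize(p[:,:,::-1],(800,600),interpolation=cv2.INTER_CUBIC))
```

```text
(no output)
```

View pics/w4b.png

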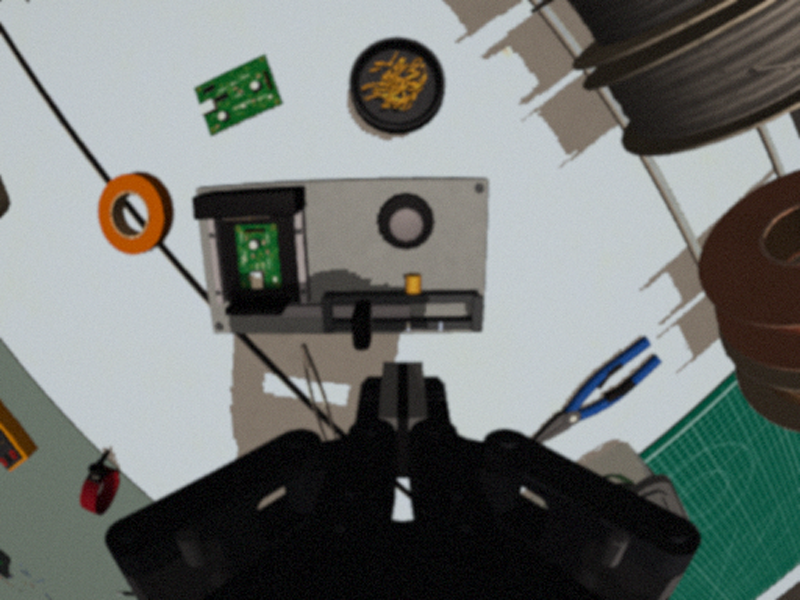

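The carrier is home at (258,255), the paddle is at its far-left stop at (362,325), the button is released at (406,220), and the bystanders are untouched.

```bash
python3 -c "
from station import arm
print(arm.hand_in())"
```

```text
the job is handed in; nothing more can be done
None
```

The job is done and handed in: the carrier was pushed home against its end stop, the lever taken to its second stop, and only then the start button pressed right down and released. It took about 12 s; the last picture shows carrier and lever in place and no tools moved, though it doesn't clearly show the bolt itself.

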